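Load the pot shaker by the bails and set its selector

TASK

Load the pot shaker: first turn its selector back to off, then raise the folded-down bail of every lidded pot standing on the bench and carry the pot by that bail into a well of its own, setting it down fully home without dropping it and leaving the bail standing upright. When all the pots are in, turn the selector to the number of pots loaded (one click from off for each pot), and leave the other things on the bench alone.

Things in the scene. Friction and masses are not known exactly. Their poses are not given: they have to be found in the camera images.
- pot1_center (a point): Lidded upright steel stain pot, a cylinder 76 mm across and 75 mm high, about 0.5 kg; a run has two or three such pots, all alike. This point is the pot's centre, half-way up (37.5 mm over its foot). z is the pot's axis; the bail folds down on the pot's own +x side; the bail's two pivots lie on the pot's y axis, 28.5 mm above this point.
- pot1_grip (a point): Centre of the wooden roller grip on that pot's wire bail: a roller 16 mm thick and 42 mm long that spins on the bail's crown, its length along the pot's y. It lies 98 mm from the bail's pivot axis; the wire legs are 90 mm apart. Folded down it stands out about 97 mm from the pot's axis and 54 mm above the pot's foot, with 51 mm free between roller and pot; upright it is 164 mm above the foot.
- pot1_bail (a joint): Bail angle in rad: 0 folded down (0.12 rad below level, on the pot's +x side), 1.69 upright, 3.38 folded down on the other side. The pivots are slightly stiff: let go within about 0.4 rad of upright the bail stays up, further over it falls down. Roller and pivots turn easily enough that a lifted pot hangs plumb; its swinging dies out in a second or two.
- pot2_center (a point): Lidded upright steel stain pot, a cylinder 76 mm across and 75 mm high, about 0.5 kg; a run has two or three such pots, all alike. This point is the pot's centre, half-way up (37.5 mm over its foot). z is the pot's axis; the bail folds down on the pot's own +x side; the bail's two pivots lie on the pot's y axis, 28.5 mm above this point.
- pot2_grip (a point): Centre of the wooden roller grip on that pot's wire bail: a roller 16 mm thick and 42 mm long that spins on the bail's crown, its length along the pot's y. It lies 98 mm from the bail's pivot axis; the wire legs are 90 mm apart. Folded down it stands out about 97 mm from the pot's axis and 54 mm above the pot's foot, with 51 mm free between roller and pot; upright it is 164 mm above the foot.
- pot2_bail (a joint): Bail angle in rad: 0 folded down (0.12 rad below level, on the pot's +x side), 1.69 upright, 3.38 folded down on the other side. The pivots are slightly stiff: let go within about 0.4 rad of upright the bail stays up, further over it falls down. Roller and pivots turn easily enough that a lifted pot hangs plumb; its swinging dies out in a second or two.
- pot3_center (a point): Lidded upright steel stain pot, a cylinder 76 mm across and 75 mm high, about 0.5 kg; a run has two or three such pots, all alike. This point is the pot's centre, half-way up (37.5 mm over its foot). z is the pot's axis; the bail folds down on the pot's own +x side; the bail's two pivots lie on the pot's y axis, 28.5 mm above this point.
- pot3_grip (a point): Centre of the wooden roller grip on that pot's wire bail: a roller 16 mm thick and 42 mm long that spins on the bail's crown, its length along the pot's y. It lies 98 mm from the bail's pivot axis; the wire legs are 90 mm apart. Folded down it stands out about 97 mm from the pot's axis and 54 mm above the pot's foot, with 51 mm free between roller and pot; upright it is 164 mm above the foot.
- pot3_bail (a joint): Bail angle in rad: 0 folded down (0.12 rad below level, on the pot's +x side), 1.69 upright, 3.38 folded down on the other side. The pivots are slightly stiff: let go within about 0.4 rad of upright the bail stays up, further over it falls down. Roller and pivots turn easily enough that a lifted pot hangs plumb; its swinging dies out in a second or two.
- well1 (a point): Well of the pot shaker (a grey cabinet 130 x 520 mm, its flat deck 45 mm above the bench, with a motor housing 85 mm high behind it): the flat spot on the deck inside a round steel ring, about 87 mm clear across; the ring's rounded rim stands 10 mm above the deck. The point is the centre of the well's floor, on the deck. The three wells are in a row, 120 mm apart, along the shaker's y.
- well2 (a point): Well of the pot shaker (a grey cabinet 130 x 520 mm, its flat deck 45 mm above the bench, with a motor housing 85 mm high behind it): the flat spot on the deck inside a round steel ring, about 87 mm clear across; the ring's rounded rim stands 10 mm above the deck. The point is the centre of the well's floor, on the deck. The three wells are in a row, 120 mm apart, along the shaker's y.
- well3 (a point): Well of the pot shaker (a grey cabinet 130 x 520 mm, its flat deck 45 mm above the bench, with a motor housing 85 mm high behind it): the flat spot on the deck inside a round steel ring, about 87 mm clear across; the ring's rounded rim stands 10 mm above the deck. The point is the centre of the well's floor, on the deck. The three wells are in a row, 120 mm apart, along the shaker's y.
- dial_grip (a point): Middle of the black bar grip of the selector on the deck at the right-hand end of the shaker: a bar 56 mm long, 13 mm thick and 30 mm high, its top 41 mm above the deck. This point is on the turning axis, 13 mm below the bar's top. The bar lies along the x axis of this point, which turns with it; its white pointer line is on the -x end. Black pips on the bare metal panel mark the positions: off (a ring), 1, 2, 3.
- dial (a joint): Selector angle in rad, growing clockwise seen from above: detents (clicks) at 0 = off (pointer towards the front of the shaker, the robot's side), 0.524 = 1, 1.047 = 2, 1.571 = 3. It needs up to about 0.1 N m from click to click and snaps into the nearest position when let go.
- glue: Bystander: yellowish glue bottle, 64 mm across, 190 mm high; origin under its centre.
- tin: Bystander: open steel tin without bail or lid, 80 mm across, 75 mm high; origin under its centre.
- mallet: Bystander: wooden mallet lying down, head 68 mm thick and 100 mm long, handle 130 mm; origin on the bench under the head's near half.
- block: Bystander: wooden block 120 x 60 x 45 mm; origin under its centre.
- chisel1: Bystander: chisel lying on the bench, 240 mm long; origin where handle and blade meet.
- chisel2: Bystander: second chisel like the first; origin where handle and blade meet.
Not all that is in view belongs to the job. What is shaped like the part that bears pot1_center but blue is not meant.

How it is judged (in metres and radians):
On the way, in this order (a step that is already met when the one before it is completed fails the run):
1. the selector is turned back to off (value of joint dial between -0.15 and 0.15 rad), for 0.2 s.
2. with the selector at off, every pot present stands home in a well with its bail upright (all of step 1 and (horizontal distance between pot1_center and well1 below 0.01 m or horizontal distance between pot1_center and well2 below 0.01 m or horizontal distance between pot1_center and well3 below 0.01 m) and z of pot1_center in the frame of well2 between 0.0325 and 0.0425 m and angle between each of pot1_center, pot2_center, pot3_center's own z axis and vertical below 0.12 rad and value of joint pot1_bail between 1.29 and 2.09 rad and (horizontal distance between pot2_center and well1 below 0.01 m or horizontal distance between pot2_center and well2 below 0.01 m or horizontal distance between pot2_center and well3 below 0.01 m) and z of pot2_center in the frame of well2 between 0.0325 and 0.0425 m and value of joint pot2_bail between 1.29 and 2.09 rad and (horizontal distance between pot3_center and well1 below 0.01 m or horizontal distance between pot3_center and well2 below 0.01 m or horizontal distance between pot3_center and well3 below 0.01 m) and z of pot3_center in the frame of well2 between 0.0325 and 0.0425 m and value of joint pot3_bail between 1.29 and 2.09 rad), for 0.2 s.
3. the selector is set to the number of pots loaded (value of joint dial between 0.8972 and 1.7208 rad and (value of joint dial below 1.1972 rad or value of joint dial above 1.4208 rad) and (value of joint dial above 1.3 rad or horizontal distance between each of pot1_center, pot2_center, pot3_center and well1 above 0.02 m or horizontal distance between each of pot1_center, pot2_center, pot3_center and well2 above 0.02 m or horizontal distance between each of pot1_center, pot2_center, pot3_center and well3 above 0.02 m) and (value of joint dial below 1.3 rad or horizontal distance between any of pot1_center, pot2_center, pot3_center and well1 below 0.02 m) and (value of joint dial below 1.3 rad or horizontal distance between any of pot1_center, pot2_center, pot3_center and well2 below 0.02 m) and (value of joint dial below 1.3 rad or horizontal distance between any of pot1_center, pot2_center, pot3_center and well3 below 0.02 m)), for 0.2 s.
At the end, for the whole second after the job is handed in: Every pot present stands at rest in a well of its own (within 10 mm of the well's centre, its foot within 5 mm of the deck, tilted less than 0.12 rad) with its bail within 0.4 rad of upright, and the selector is at the detent (within 0.15 rad) of the number of pots: 2 or 3 (all of step 3 and (horizontal distance between pot1_center and well1 below 0.01 m or horizontal distance between pot1_center and well2 below 0.01 m or horizontal distance between pot1_center and well3 below 0.01 m) and z of pot1_center in the frame of well2 between 0.0325 and 0.0425 m and angle between each of pot1_center, pot2_center, pot3_center's own z axis and vertical below 0.12 rad and value of joint pot1_bail between 1.29 and 2.09 rad and (horizontal distance between pot2_center and well1 below 0.01 m or horizontal distance between pot2_center and well2 below 0.01 m or horizontal distance between pot2_center and well3 below 0.01 m) and z of pot2_center in the frame of well2 between 0.0325 and 0.0425 m and value of joint pot2_bail between 1.29 and 2.09 rad and (horizontal distance between pot3_center and well1 below 0.01 m or horizontal distance between pot3_center and well2 below 0.01 m or horizontal distance between pot3_center and well3 below 0.01 m) and z of pot3_center in the frame of well2 between 0.0325 and 0.0425 m and value of joint pot3_bail between 1.29 and 2.09 rad and linear speed of each of pot1, pot2, pot3 below 0.03 m/s); the robot touches nothing.
It fails at once if pot 1 is in the air (more than 30 mm above the deck) but not held by its bail's grip (z of pot1_center in the frame of well2 above 0.0675 m and distance between the grasp point and pot1_grip above 0.06 m).
It fails at once if pot 2 is in the air (more than 30 mm above the deck) but not held by its bail's grip (z of pot2_center in the frame of well2 above 0.0675 m and distance between the grasp point and pot2_grip above 0.06 m).
It fails at once if pot 3 is in the air (more than 30 mm above the deck) but not held by its bail's grip (z of pot3_center in the frame of well2 above 0.0675 m and distance between the grasp point and pot3_grip above 0.06 m).
It fails at once if one of the other things on the bench is disturbed (moved more than 50 mm) (distance of any of glue, tin, mallet, block, chisel1, chisel2 from where it was at the start of the episode above 0.05 m).
Of pot1, pot2, pot3 only 2 to 3 are there at a start; the rules pass over those that are not, and their reading is None.
At some moment in a run one of pot1, pot2, pot3 may be knocked a few centimetres aside while the robot is not near it.
It also fails if it takes over 210 s, if anything falls off the work surface, if the arm or the gripper's body presses on something with over 40 N, if the wrist force passes 120 N, or if a joint passes its speed limit or range.

ROBOT

A 6-joint arm with a two-finger parallel gripper is mounted at the origin on the work surface. World frame = base frame: x ahead of the robot, y to its left, z up, the work surface at z = 0. Lengths are in m, angles in degrees, forces in N, time in s.
With the tool pointing down it reaches from about 0.325 to 0.85 m from the base axis. Payload 15.5 kg.
Tool frame: the origin (TCP) lies at the very end of the fingers, on their centre line; the grasp point (between the pads) lies arm.grip_depth behind it (arm.grip_depth is the distance from the TCP to the grasp point, in m); z points along the fingers, y is the line along which they close (so a half turn about z gives the same grasp; the last joint's range is limited). The gripper opens to 91 mm and grips with 3 to 60 N. Pads are 32 mm wide; open, the fingers measure 118 mm over their backs; the gripper's body (76 mm by 178 mm) begins 60 mm behind the grasp point.
Start: joints at [67.466, 28.281, 77.091, -0, 74.628, -5.472], TCP at [0.183, 0.597, 0.214] pointing down, gripper open.
Joint ranges: [-166.48, 166.48], [-47.26, 123.95], [12.59, 153.08], [-70.14, 250.14], [6.76, 159.57], [-176.63, 176.63]. Speed limits (degrees/s): [108.29, 108.29, 147.25, 172.46, 172.46, 172.46].

INTERFACE

Orientations are given as a 3x3 rotation matrix whose columns are the frame's x, y, z axes.
In Python, from rig import arm gives the robot as it stands. Calls block until the motion is done:
- arm.move_to(position, orientation): joint-space move of the TCP to a pose.
- arm.move_l(position, orientation=None, feed=0.15): straight line of the TCP; orientation=None keeps the orientation; feed is the mean speed in m/s.
- arm.move_joints(angles): joint-space move.
- arm.grip(opening): finger opening in m; the grip force is fixed at half the most; returns when the fingers have stopped.
- arm.sleep(seconds).
- arm.solve_ik(position, orientation): joint angles nearest the present ones, or None.
- arm.snapshot(name): name is "scene" or "top"; returns the picture (400x640x3 uint8, red, green, blue); there is no depth.
- arm.get_calibration(name): a dict with "intrinsics" (3x3 intrinsics, pixels), "cam_to_world" (4x4, takes a point from camera to world coordinates). Camera axes: x right, y down, z forward; pixel columns grow to the right and rows downward; lengths in m; the calibration is good to about 2 mm. A picture is of the moment at which its call begins. get_calibration takes no time and is no camera call.
A pose or a line that the arm cannot do raises arm.Unreachable and nothing moves.
- arm.sign_off(): hands the job in; it is judged then, once.
Readings, each from a call of its own:
- arm.current_t(): time.
- arm.current_joint_positions(): joint angles.
- arm.current_dq(): joint speeds.
- arm.current_tau(): joint torques, N m.
- arm.current_ee_pos(): TCP position.
- arm.current_tool_rot(): TCP orientation.
- arm.current_force(): force on the tool from outside, world axes, zero at the start.
- arm.current_torque(): the same for the moment, N m.
- arm.current_width(): finger opening in m.
- arm.current_grasp_force(): force on a finger pad.
Only numpy, scipy, OpenCV 4.12 (cv2) and the standard library are available. Lean on these libraries where they do the work, as an engineer would, in place of code of your own. Each camera call takes 0.05 s, during which the arm holds its last target. There are 200 camera calls.

## Working session

There is one attempt and no reset: what is moved stays moved. The work goes in short steps, each a Python script; the robot and the scene stay as the last script left them, time stands still between calls to the robot, and variables do not carry over. Pictures are saved under pics/ and viewed, at most 17 in all, crops included, and the job is handed in when it is done.

```bash
ls; mkdir -p pics; python3 - <<'E'
from rig import arm
import cv2, numpy as np
np.set_printoptions(precision=4,suppress=True)
for n in("scene","top"):
    im=arm.snapshot(n); cv2.imwrite(f"pics/{n}0.png",im[:,:,::-1])
    c=arm.get_calibration(n); print(n,c["intrinsics"],c["cam_to_world"])
print(arm.grip_depth,arm.current_t(),arm.current_tool_rot(),arm.current_width())
E
```

```text
pics
scene [[432.3347   0.     326.2684]
 [  0.     432.3347 203.5103]
 [  0.       0.       1.    ]] [[ 0.753   0.3783 -0.5384  1.3105]
 [ 0.6579 -0.4429  0.6091 -1.0237]
 [-0.008  -0.8129 -0.5824  1.0361]
 [ 0.      0.      0.      1.    ]]
top [[462.8508   0.     322.0237]
 [  0.     462.8508 194.3181]
 [  0.       0.       1.    ]] [[ 0.0005 -0.9816  0.1909  0.0723]
 [-0.9999  0.0017  0.0111 -0.0276]
 [-0.0112 -0.1909 -0.9815  1.731 ]
 [ 0.      0.      0.      1.    ]]
0.0188 0.1 [[-0.956   0.2934 -0.0004]
 [ 0.2934  0.956  -0.001 ]
 [ 0.0001 -0.0011 -1.    ]] 0.09156720818670841
```

View pics/scene0.png

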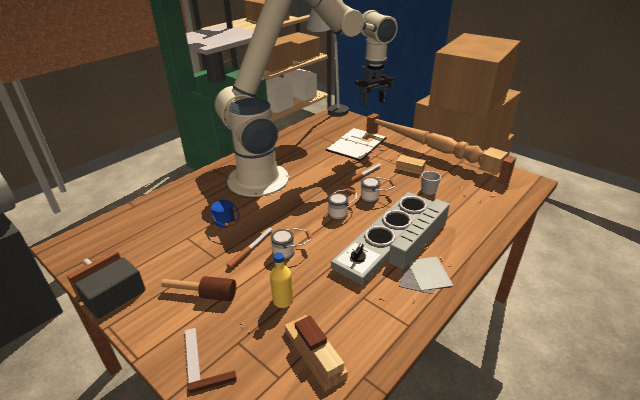

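View pics/top0.png

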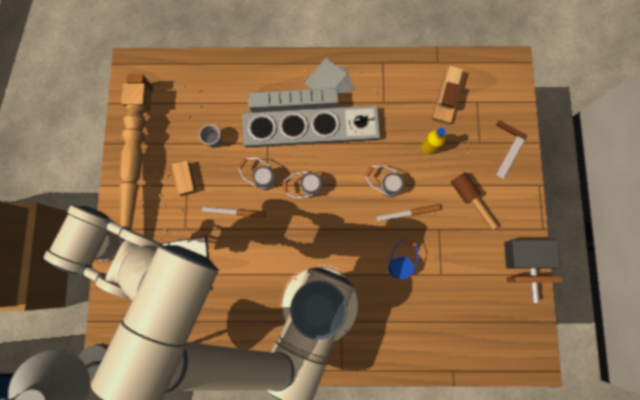

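Three steel pots with bails show at top-view pixels (263,176), (311,183) and (392,183). Possible mix-ups are the open tin at (210,135) and the blue pot at (402,267), which I exclude. The selector is at (362,122). Close crops next.

```bash
python3 - <<'E'
import cv2
t=cv2.imread("pics/top0.png");s=cv2.imread("pics/scene0.png")
cv2.imwrite("pics/topc.png",cv2.resize(t[80:220,220:420],None,fx=4,fy=4,interpolation=cv2.INTER_CUBIC))
cv2.imwrite("pics/scc.png",cv2.resize(s[160:280,260:460],None,fx=4,fy=4,interpolation=cv2.INTER_CUBIC))
E
```

```text
(no output)
```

View pics/topc.png

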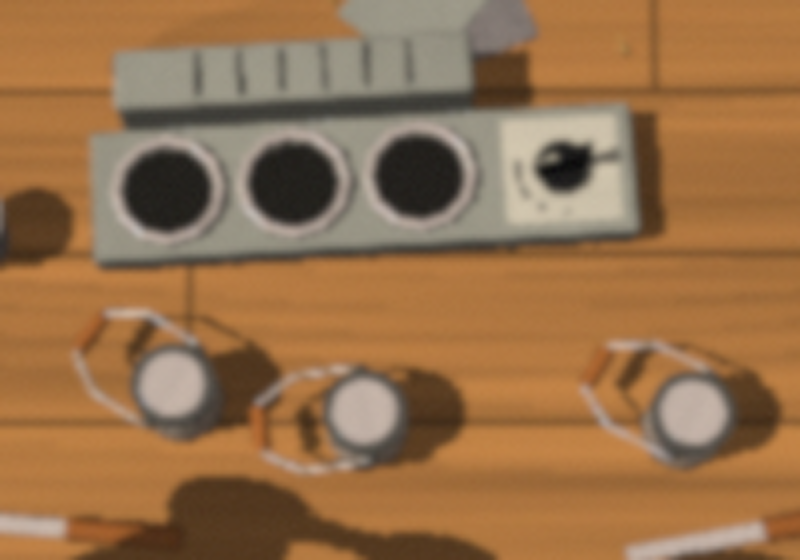

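View pics/scc.png

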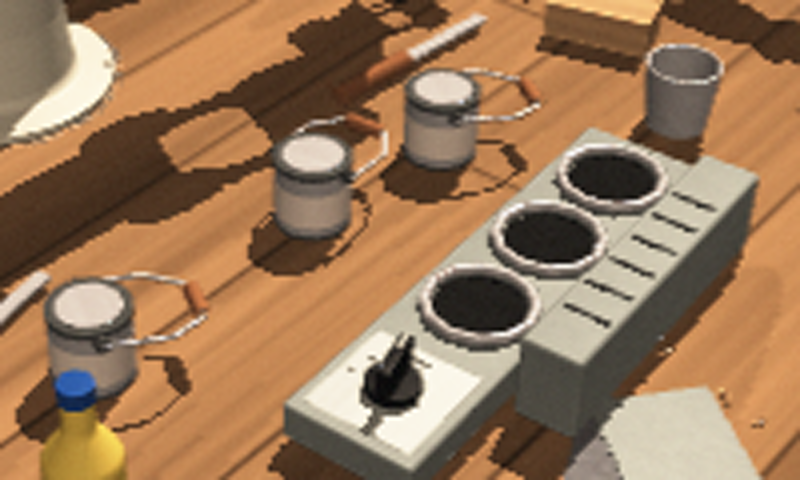

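The crops confirm three steel lidded pots, with bails folded towards the upper left in the top view, and the selector not at off. Next I'll segment and cast rays.

```bash
cat > v.py <<'E'
import numpy as np, cv2
from rig import arm
np.set_printoptions(precision=4,suppress=True)
CAL={n:arm.get_calibration(n) for n in("scene","top")}
def ray(n,px,z):
    c=CAL[n]; d=c["cam_to_world"][:3,:3]@np.linalg.solve(c["intrinsics"],[px[0],px[1],1.]); o=c["cam_to_world"][:3,3]
    return o+d*(z-o[2])/d[2]
def proj(n,p):
    c=CAL[n]; M=c["cam_to_world"]; q=c["intrinsics"]@(M[:3,:3].T@(np.asarray(p)-M[:3,3])); return q[:2]/q[2]
def blobs(mask,amin,amax):
    k,l,st,ce=cv2.connectedComponentsWithStats(mask.astype(np.uint8),connectivity=4)
    return [(ce[i],st[i]) for i in range(1,k) if amin<=st[i][4]<=amax]
def lids(im,n):   # pinkish-white lid tops
    f=im.astype(int); s=f.max(2)-f.min(2)
    return (f.min(2)>130)&(s<45)
def orange(im):
    f=im.astype(int); return (f[:,:,0]-f[:,:,1]>60)&(f[:,:,0]>120)&(f[:,:,1]<115)&(f[:,:,0]-f[:,:,2]>90)
E
python3 - <<'E'
from v import *
ims={"top":cv2.imread("pics/top0.png")[:,:,::-1],"scene":cv2.imread("pics/scene0.png")[:,:,::-1]}
for n,roi in(("top",(220,420,80,220)),("scene",(260,460,160,280))):
    im=ims[n]; m=np.zeros(im.shape[:2],bool); m[roi[2]:roi[3],roi[0]:roi[1]]=1
    for nm,mk,z,a in(("lid",lids(im,n),.075,(40,700)),("orange",orange(im),.054,(6,80)),("dark",im.max(2)<60,.045,(60,900))):
        for c,s in blobs(mk&m,*a): print(n,nm,c,s[2:],ray(n,c,z)[:2])
t=ims["top"][100:145,335:385];s=ims["scene"][230:275,330:390]
cv2.imwrite("pics/dial.png",np.hstack([cv2.resize(x,(400,400),interpolation=cv2.INTER_NEAREST) for x in(t,s)])[:,:,::-1])
for p in [(311.25,182.5),(285,186.75)]: print(ims["top"][int(p[1]),int(p[0])])
E
```

```text
top lid [322.3153  83.2252] [ 33   9 222] [ 0.8271 -0.0099]
top lid [329.1429  96.2597] [10 11 77] [ 0.7741 -0.0358]
top lid [305.6061  96.2879] [ 7 11 66] [0.7743 0.0537]
top lid [316.5714  96.4107] [ 6 11 56] [0.7737 0.012 ]
top lid [284.9  97.6] [ 7 12 70] [0.7694 0.1324]
top lid [295.4242  97.1364] [ 8 11 66] [0.7711 0.0924]
top lid [274.5211  98.3662] [ 8 12 71] [0.7664 0.1719]
top lid [257.8238  99.1658] [ 19  12 193] [0.7635 0.2354]
top lid [262.5077 175.5846] [ 16  16 195] [0.465  0.2101]
top lid [310.5228 182.3096] [ 16  16 197] [0.4393 0.0332]
top lid [392.7602 182.7194] [ 16  16 196] [ 0.4371 -0.2676]
top lid [226.7843 210.7451] [16  4 51] [0.3342 0.3366]
top lid [394.0087 215.2522] [ 34   9 115] [ 0.317  -0.2687]
top orange [241.3913 161.8261] [ 6  7 23] [0.5231 0.2937]
top orange [368.0385 170.6923] [ 7  8 26] [ 0.4878 -0.1801]
top orange [283.913  186.9565] [ 3  9 23] [0.4265 0.1326]
top orange [415.7143 210.8095] [ 8  4 21] [ 0.3364 -0.3515]
top orange [243.625 212.375] [13  4 40] [0.3314 0.279 ]
top dark [324.3605 123.5   ] [ 20  18 294] [ 0.6761 -0.0174]
top dark [36
[... 269 characters left out ...]
46 -0.0268]
scene lid [370.4792 181.5833] [15  8 96] [0.4584 0.2156]
scene lid [337.8696 198.0174] [ 16   9 115] [0.4322 0.0384]
scene lid [265.0476 233.0714] [12 12 42] [ 0.3761 -0.2908]
scene lid [281.7105 235.8816] [ 17  11 152] [ 0.4314 -0.2635]
scene lid [428.3063 269.4009] [ 40  23 666] [ 0.8993 -0.0779]
scene orange [358.2143 174.3571] [ 6  4 14] [0.3655 0.2548]
scene orange [353.25 177.5 ] [4 4 8] [0.365  0.2211]
scene dark [412.5241 203.9198] [ 22  11 187] [0.6533 0.2304]
scene dark [396.8288 218.9955] [ 23  13 222] [0.6605 0.1094]
scene dark [379.7159 235.5   ] [ 24  14 264] [ 0.6679 -0.0108]
scene dark [356.8889 255.5463] [ 13  15 108] [ 0.6707 -0.1467]
[191 175 164]
[153  91  44]
```

View pics/dial.png

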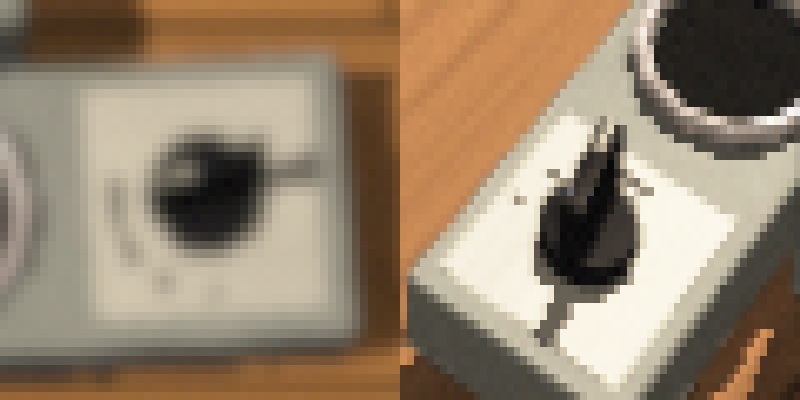

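```bash
python3 - <<'E'
from v import *
print("hub top proj",proj("top",(.6835,-.158,.086)),proj("scene",(.6835,-.158,.086)),proj("top",(.6835,-.158,.05)),proj("scene",(.6835,-.158,.05)))
C=np.array([.6835,-.158])
for off in(0,30,60,90):
    # pointer dir: off=-x (shaker yaw +3.3deg), clockwise from above
    a=np.radians(180+3.3-off); d=np.array([np.cos(a),np.sin(a)])
    for s in(1,-1):
        p=np.r_[C+s*.028*d,.086]; print(off,s,"top",(proj("top",p)-[335,100])*[8,400/45],"scene",(proj("scene",p)-[330,230])*[400/60,400/45]+[400,0])
E
```

```text
hub top proj [361.903  117.7581] [358.2758 249.7645] [361.2104 121.0927] [357.8961 257.8817]
0 1 top [219.6471 221.1909] scene [541.9141 145.1882]
0 -1 top [210.8287  94.8998] scene [636.0299 206.7916]
30 1 top [189.0571 214.6247] scene [564.2267 129.5065]
30 -1 top [241.2516 101.3787] scene [613.5181 223.2591]
60 1 top [165.5369 192.8323] scene [592.812  126.0967]
60 -1 top [264.7582 122.9756] scene [584.0594 226.873 ]
90 1 top [155.3934 161.7249] scene [620.322  135.8006]
90 -1 top [275.0553 153.975 ] scene [555.8753 216.5874]
```

The selector points to 2: the white pointer is at dial-crop (180,177), left of the hub and slightly below it. The pots form a set of three. Selector first.

```bash
cat >> v.py <<'E'
def down(deg):
    a=np.radians(deg); y=np.array([np.cos(a),np.sin(a),0]); z=np.array([0,0,-1.]); return np.column_stack([np.cross(y,z),y,z])
G=arm.grip_depth
def best(pos,degs):   # tool-y angle among equivalents whose wrist angle is most central over all degs offsets
    b=None
    for k in(0,180):
        js=[arm.solve_ik(pos,down(d+k)) for d in degs]
        if any(j is None for j in js): continue
        c=max(abs(j[5]) for j in js)
        if b is None or c<b[0]: b=(c,k)
    return b
def st(): print("t",arm.current_t(),arm.current_ee_pos(),"F",arm.current_force(),"w",arm.current_width(),"g",arm.current_grasp_force())
def save(tag,n,roi,f=4):
    im=arm.snapshot(n); cv2.imwrite(f"pics/{tag}.png",cv2.resize(im[roi[2]:roi[3],roi[0]:roi[1]],None,fx=f,fy=f,interpolation=cv2.INTER_CUBIC)[:,:,::-1]); return im
D=np.array([.6815,-.1575])
E
python3 - <<'E'
from v import *
b=best(np.r_[D,.2],[33.3,93.3]); print(b); k=b[1]
arm.move_to(np.r_[D,.2],down(33.3+k)); arm.grip(.06)
arm.move_l(np.r_[D,.059],feed=.1); st()
arm.grip(0.0); st()
arm.move_to(np.r_[D,.059],down(93.3+k)); arm.sleep(.3); st(); print(arm.current_torque())
arm.grip(.05); arm.move_l(np.r_[D,.2],feed=.15); st()
arm.move_to([.45,-.05,.4],down(60+k))
t=arm.snapshot("top")[100:145,335:385];s=arm.snapshot("scene")[230:275,330:390]
cv2.imwrite("pics/dial2.png",np.hstack([cv2.resize(x,(400,400),interpolation=cv2.INTER_NEAREST) for x in(t,s)])[:,:,::-1])
E
```

```text
(np.float64(111.2010345324353), 0)
t 5.475 [ 0.6819 -0.1576  0.0597] F [ 0.5832  0.8304 -0.3822] w 0.05992468473861309 g 0.0
t 6.2583 [ 0.6828 -0.1559  0.0592] F [ 7.263  12.513  -0.7105] w 0.0130589135105083 g 29.975272715091705
t 7.575 [ 0.6841 -0.1529  0.0593] F [17.5303 32.6195 -2.8006] w 0.013010618230677434 g 29.9877467751503
[ 6.2555 -3.3391 -0.0934]
t 9.3917 [ 0.681  -0.1574  0.1989] F [0.0973 0.6937 0.4377] w 0.05013508091736578 g 0.0
```

View pics/dial2.png

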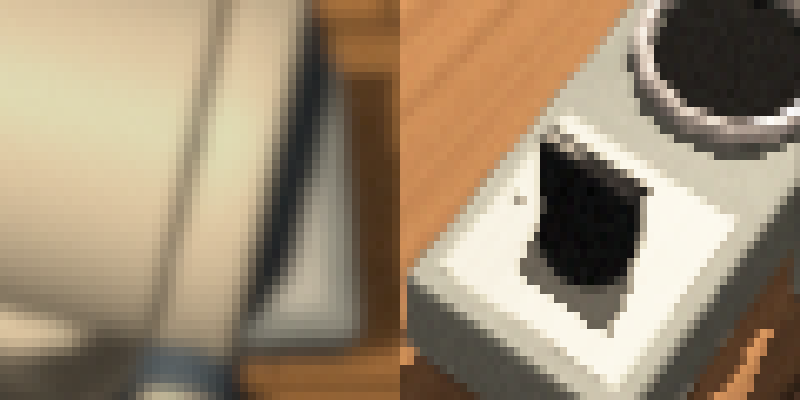

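Selector is at off: in the scene crop the bar runs from (545,145) to (640,190), matching the predicted off ends. Now pot C (right), measuring again first.

```bash
cat >> v.py <<'E'
PARK=[67.466,28.281,77.091,0,74.628,-5.472]
POTS={"A":(.463,.2102),"B":(.437,.0333),"C":(.4358,-.268)}
def near(mask,n,z,p,a,rad):
    c=[ray(n,b[0],z)[:2] for b in blobs(mask,*a)]; c=[q for q in c if np.hypot(*(q-p))<rad]
    return min(c,key=lambda q:np.hypot(*(q-p))) if c else None
def locate(p,rad=.07):
    t,s=arm.snapshot("top"),arm.snapshot("scene"); p=np.array(p)
    a=near(lids(t,"top"),"top",.075,p,(120,260),rad); b=near(lids(s,"scene"),"scene",.075,p,(60,220),rad)
    e=[]
    if a is not None: e.append(a+[-.002,0])
    if b is not None: e.append(b+[.0036,-.005])
    c=np.mean(e,0)
    rs=[ray("top",q[0],.054)[:2] for q in blobs(orange(t),8,60)]
    rs=[q for q in rs if .08<np.hypot(*(q-c))<.118]
    ang=[np.degrees(np.arctan2(*(q-c)[::-1])) for q in rs]
    print("lid",a,b,"->",c,"rollers",rs,ang); return c,ang
def pick(c,ang):
    u=np.array([np.cos(np.radians(ang)),np.sin(np.radians(ang))])
    P=lambda th,dz=0:np.r_[c+u*.098*np.cos(th),.066+.098*np.sin(th)-G+dz]
    k=best(P(0,.1),[ang])[1]; R=down(ang+k)
    arm.grip(.05); arm.move_to(P(-.12,.12),R); arm.move_l(P(-.12),feed=.12); st()
    arm.grip(0); st()
    for th in np.linspace(-.12,np.pi/2,9)[1:]: arm.move_l(P(th),R,feed=.08)
    st(); return u,R
E
python3 - <<'E'
from v import *
arm.move_joints(PARK)
for n,p in POTS.items(): r=locate(p)
c,ang=r
pick(c,ang[0])
save("c1","scene",(240,400,140,290),5)
E
```

```text
lid [0.4649 0.2102] [0.4584 0.2159] -> [0.4624 0.2105] rollers [array([0.5237, 0.2935]), array([0.4265, 0.1326])] [np.float64(53.553296831366865), np.float64(-114.7496688929563)]
lid [0.4394 0.0334] [0.4322 0.0384] -> [0.4366 0.0334] rollers [array([0.427 , 0.1324])] [np.float64(95.5334141253316)]
lid [ 0.4372 -0.2674] [ 0.4313 -0.2637] -> [ 0.4351 -0.268 ] rollers [array([ 0.4877, -0.18  ])] [np.float64(59.143468551394136)]
t 17.9083 [ 0.4854 -0.1847  0.036 ] F [-0.2249 -0.444  -0.2042] w 0.05033783552862498 g 0.0
t 18.5333 [ 0.4853 -0.1846  0.0356] F [ 2.0139 -1.1473  0.9842] w 0.015309741003977743 g 29.90091383457184
t 21.8 [ 0.4354 -0.2681  0.1452] F [-1.6099  0.5612 12.006 ] w 0.015255606361727039 g 29.929127097129822
```

View pics/c1.png

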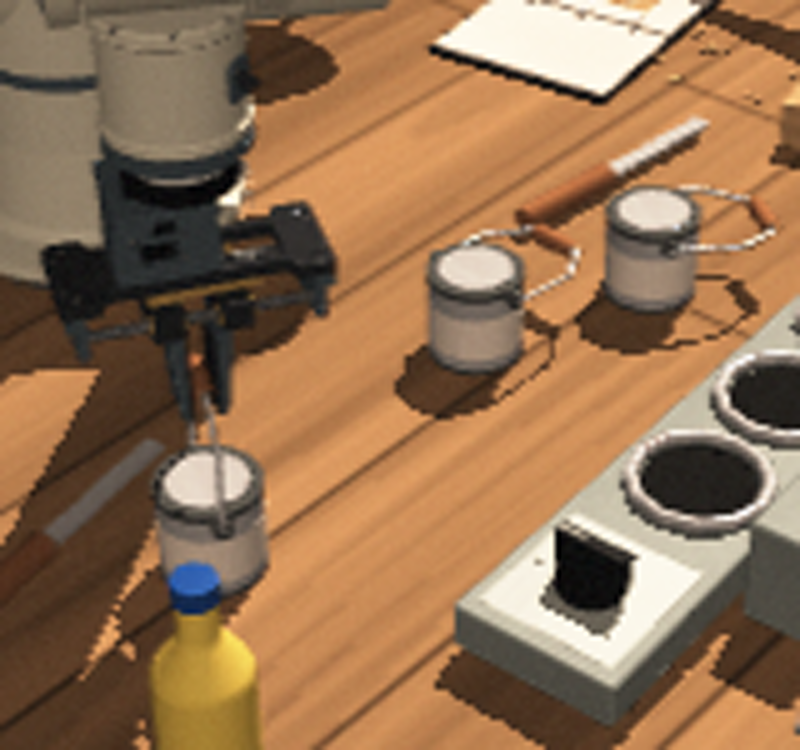

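Bail of pot C is upright between the fingers, roller gripped, lid at about crop (208,480). Now lift and carry it to hover over the right well.

```bash
cat >> v.py <<'E'
WELLS={"L":np.array([.6585,.2246]),"M":np.array([.6654,.104]),"R":np.array([.6727,-.0166])}
ZH=.164-G   # TCP height with foot at z=0
def carry(w,foot=.066):
    p=arm.current_ee_pos(); p=[p[0],p[1],ZH+.10]; arm.move_l(p,feed=.1)
    arm.move_l([w[0]-.12,w[1],ZH+.10],feed=.2); arm.move_l([w[0],w[1],ZH+.10],feed=.15)
    arm.sleep(1.); arm.move_l([w[0],w[1],ZH+foot],feed=.06); arm.sleep(1.); st()
E
python3 - <<'E'
from v import *
p=arm.current_ee_pos(); arm.move_l([p[0],p[1],ZH+.03],feed=.06); arm.sleep(.5); st()
carry(WELLS["R"])
a=save("h1","scene",(320,440,140,280),5)
b=arm.snapshot("top"); cv2.imwrite("pics/h1t.png",cv2.resize(b[80:170,240:400],None,fx=5,fy=5)[:,:,::-1])
E
```

```text
t 23.0 [ 0.4354 -0.268   0.1751] F [ 0.2984 -0.1956 -5.0429] w 0.015469819410859164 g 29.922588765621185
t 29.05 [ 0.6727 -0.0166  0.2112] F [-0.0003  0.2334 -4.8586] w 0.015228063166944644 g 29.92163121700287
```

View pics/h1.png

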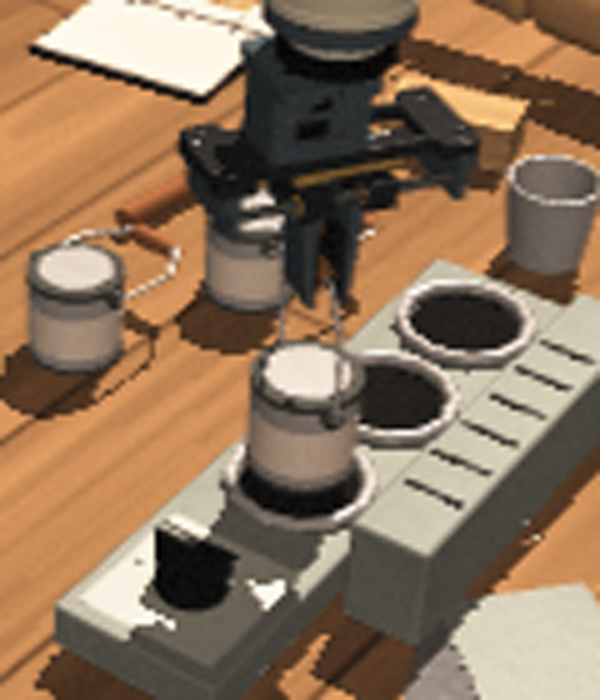

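```bash
python3 - <<'E'
from v import *
p=arm.current_ee_pos(); s=arm.snapshot("scene")
print("lid scene",near(lids(s,"scene"),"scene",.141,p[:2],(60,260),.05),"tcp",p)
# ring ellipse fit: light ring of well M from initial picture, and pot silhouette columns
s0=cv2.imread("pics/scene0.png")[:,:,::-1]
for n,w in WELLS.items():
    d=s0.max(2)<60; b=min(blobs(d,60,900),key=lambda q:np.hypot(*(q[0]-proj("scene",np.r_[w,.045]))))
    print(n,"dark",b[0],b[1],"proj deck",proj("scene",np.r_[w,.045]),"proj rim",proj("scene",np.r_[w,.055]))
print("proj pot foot",proj("scene",np.r_[p[:2],.066]),"lid",proj("scene",np.r_[p[:2],.141]))
E
```

```text
lid scene [ 0.666  -0.0117] tcp [ 0.6727 -0.0166  0.2112]
L dark [412.5241 203.9198] [402 199  22  11 187] proj deck [412.8645 205.086 ] proj rim [413.1436 203.003 ]
M dark [396.8288 218.9955] [386 213  23  13 222] proj deck [397.1175 220.1918] proj rim [397.3529 218.0635]
R dark [379.7159 235.5   ] [368 229  24  14 264] proj deck [379.8787 236.8646] proj rim [380.0604 234.692 ]
proj pot foot [380.2607 232.2863] lid [381.6806 215.3043]
```

View pics/h1t.png

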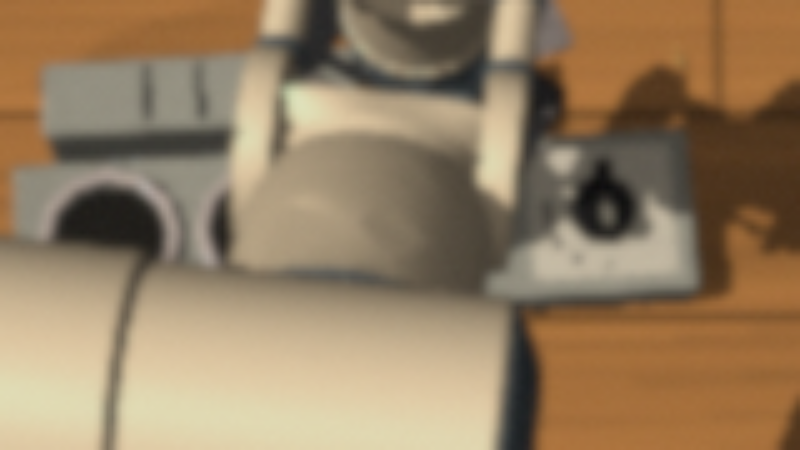

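Pot C hangs over the right well: pot column centre is crop 304, ring 300. Calibrating the scene camera with the held lid gives a correction of +1.8 mm in x. Lowering with force checks.

```bash
cat >> v.py <<'E'
WELLS={"L":np.array([.660,.2247]),"M":np.array([.667,.104]),"R":np.array([.6745,-.0165])}
def lower(w,zmin=.0435):
    arm.move_l([w[0],w[1],ZH+.062],feed=.03); arm.sleep(.8)
    for f in np.arange(.058,zmin-1e-4,-.002):
        arm.move_l([w[0],w[1],ZH+f],feed=.03); F=arm.current_force()
        print("foot",round(f,4),"F",F)
        if F[2]>-.8: arm.sleep(.2); break
    st(); return f
E
python3 - <<'E'
from v import *
lower(WELLS["R"])
save("l1","scene",(320,440,140,280),5)
E
```

```text
foot 0.058 F [ 0.2807 -0.6028 -4.6706]
foot 0.056 F [ 0.2108 -0.3066 -4.7998]
foot 0.054 F [-0.4104  0.6984 -4.04  ]
foot 0.052 F [ 0.1018 -0.0763 -4.6615]
foot 0.05 F [ 0.2519 -0.5989 -4.4681]
foot 0.048 F [-0.6052 -0.2396 -5.0495]
foot 0.046 F [ 0.3996 -0.0074 -5.4108]
foot 0.044 F [-2.0685  2.0961  7.1531]
t 32.5333 [ 0.6751 -0.0164  0.1903] F [-1.7173  0.8117  6.0848] w 0.01527101466352139 g 29.923851191997528
```

View pics/l1.png

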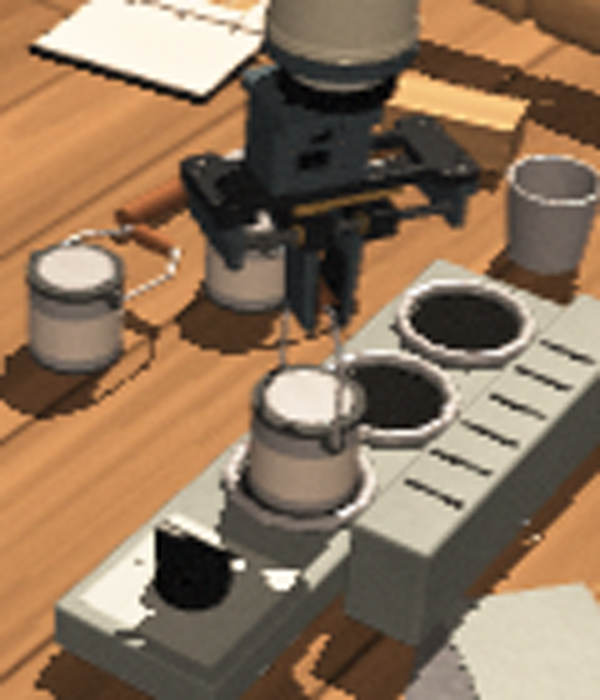

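Pot C sits inside the right ring with its foot at deck height, and contact came at the expected level. Release, back off, then measure and pick A.

```bash
cat >> v.py <<'E'
def release():
    p=arm.current_ee_pos(); arm.move_l([p[0],p[1],p[2]+.001],feed=.02); arm.grip(.05); arm.move_l([p[0],p[1],p[2]+.12],feed=.12)
E
python3 - <<'E'
from v import *
release(); arm.move_joints(PARK)
b=locate(POTS["B"]); c,ang=locate(POTS["A"])
save("r1","scene",(320,440,140,280),5)
E
```

```text
lid [0.4079 0.0511] [0.4011 0.0573] -> [0.4053 0.0517] rollers [array([0.4104, 0.1515])] [np.float64(87.07897466143596)]
lid [0.4649 0.2102] [0.4587 0.2157] -> [0.4626 0.2105] rollers [array([0.5222, 0.2941])] [np.float64(54.46879640281314)]
```

View pics/r1.png

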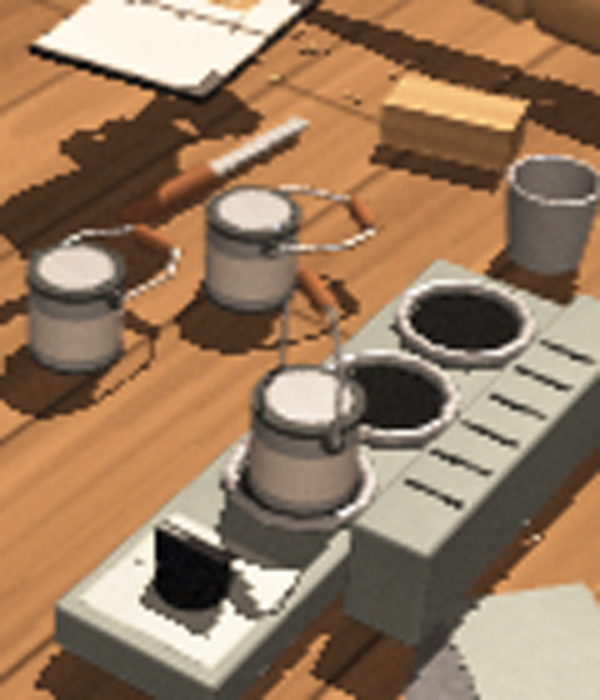

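Pot C is home with its bail standing. Pot B was knocked to (0.405, 0.052). Pot A now, in one go with a weight check.

```bash
cat >> v.py <<'E'
def job(c,ang,w):
    pick(c,ang)
    p=arm.current_ee_pos(); arm.move_l([p[0],p[1],ZH+.03],feed=.06); arm.sleep(.5); st()
    if arm.current_force()[2]>-3.5 or arm.current_width()<.012: raise SystemExit("not lifted")
    carry(w)
    s=arm.snapshot("scene"); p=arm.current_ee_pos()
    l=near(lids(s,"scene"),"scene",.141,p[:2],(60,260),.05); print("lid bias",None if l is None else l-p[:2])
E
python3 - <<'E'
from v import *
w=WELLS["L"]
job(np.array([.4626,.2105]),54.,w)
save("h2","scene",(320,440,140,280),5)
E
```

```text
t 40.7667 [0.5202 0.2894 0.0361] F [-0.4022 -0.0561  0.7578] w 0.04985496351024664 g 0.0
t 41.4 [0.5198 0.2892 0.0355] F [ 0.1259 -1.1869  0.1918] w 0.015318347237137587 g 29.820247292518616
t 44.6667 [0.4629 0.2103 0.1452] F [ 2.0656 -1.5448  8.827 ] w 0.015548058004491242 g 29.827932715415955
t 45.8167 [0.4629 0.2103 0.1751] F [-0.4065  0.8604 -4.5866] w 0.01601180226892999 g 29.831034243106842
t 50.875 [0.66   0.2247 0.2112] F [ 0.52    0.4192 -5.0627] w 0.015233812709568991 g 29.835071861743927
lid bias [-0.0086  0.0055]
```

View pics/h2.png

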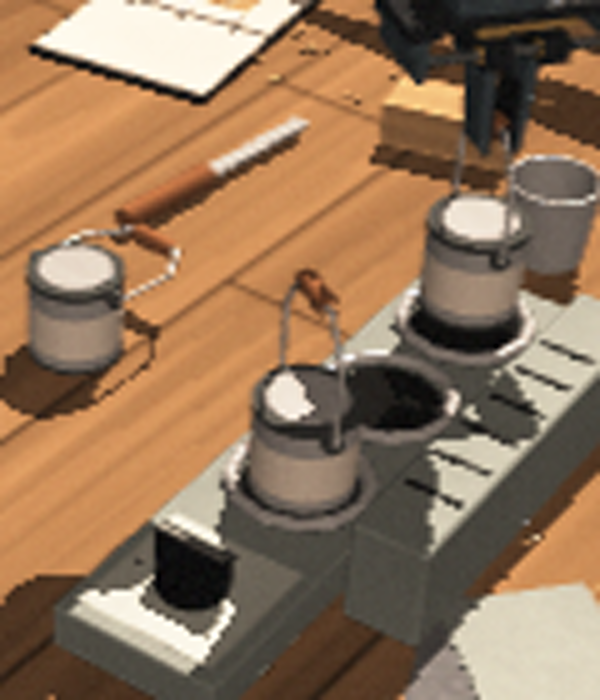

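Pot A hangs over the left well (crop column 473, ring 466), so I nudge it slightly and lower it.

```bash
python3 - <<'E'
from v import *
f=lower(WELLS["L"]+[-.0015,-.0012])
if f<.0465:
    release(); arm.move_joints(PARK); locate((.4053,.0517))
save("r2","scene",(300,440,140,280),4)
E
```

```text
foot 0.058 F [ 0.0102  0.1341 -4.9732]
foot 0.056 F [ 0.6061 -0.0272 -4.7737]
foot 0.054 F [-0.8361  0.327  -4.4492]
foot 0.052 F [-1.3308  0.3577 -4.4402]
foot 0.05 F [ 0.2537  0.9855 -4.7074]
foot 0.048 F [ 0.5947  0.3259 -4.935 ]
foot 0.046 F [ 0.2974  0.0824 -4.6358]
foot 0.044 F [-1.4404  1.7647  5.7139]
t 54.3083 [0.6591 0.2239 0.1903] F [-1.4258  0.8095  5.3138] w 0.015433516480649025 g 29.837158620357513
lid [0.4081 0.0512] [0.4011 0.057 ] -> [0.4054 0.0516] rollers [array([0.411 , 0.1516])] [np.float64(86.81544689110615)]
```

View pics/r2.png

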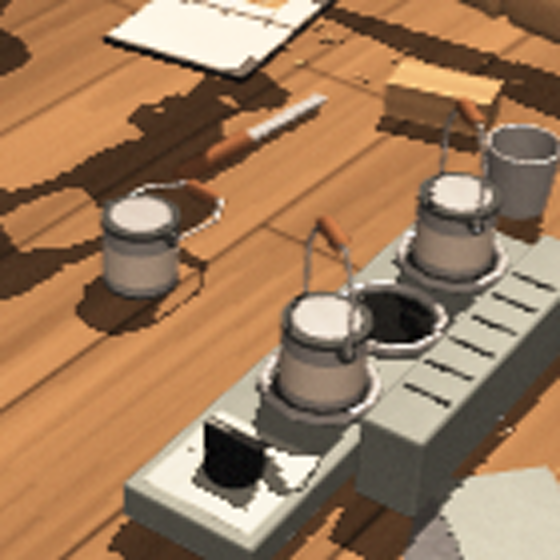

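Both placed pots stand with their bails up. Now pot B into the middle well.

```bash
python3 - <<'E'
from v import *
w=WELLS["M"]
job(np.array([.4054,.0516]),87.,w)
f=lower(w+[-.001,-.0006])
if f<.0465:
    release(); arm.move_joints(PARK)
save("r3","scene",(300,440,140,280),4)
E
```

```text
t 61.95 [0.4108 0.1489 0.0359] F [ 0.2001 -0.7665  0.1579] w 0.04999689757914946 g 0.0
t 62.575 [0.4106 0.1488 0.0355] F [ 1.0614 -1.1811  0.4132] w 0.01491849386915109 g 29.910016357898712
t 65.8417 [0.4058 0.0516 0.1452] F [-1.2949 -1.297  13.0497] w 0.015075202321568925 g 29.925920963287354
t 66.9917 [0.4057 0.0516 0.1751] F [ 0.5944  0.9075 -4.1161] w 0.015625013756984118 g 29.92200940847397
t 72.4083 [0.667  0.104  0.2112] F [ 0.9386 -0.4182 -4.9056] w 0.015344080127480784 g 29.92100089788437
lid bias [-0.0053  0.0049]
foot 0.058 F [ 0.1602 -0.4179 -3.6361]
foot 0.056 F [-0.1259  1.2843 -3.7736]
foot 0.054 F [-0.8032 -0.1143 -4.6341]
foot 0.052 F [-0.3543  0.1634 -4.4466]
foot 0.05 F [ 0.7844 -0.1283 -4.6171]
foot 0.048 F [ 0.7746 -0.0547 -3.8582]
foot 0.046 F [-0.0438 -0.1844 -3.5711]
foot 0.044 F [-2.1396  0.3776  7.4469]
t 75.7833 [0.6665 0.1035 0.1903] F [-2.0383  0.7987  7.2294] w 0.015298909970159258 g 29.922466278076172
```

View pics/r3.png

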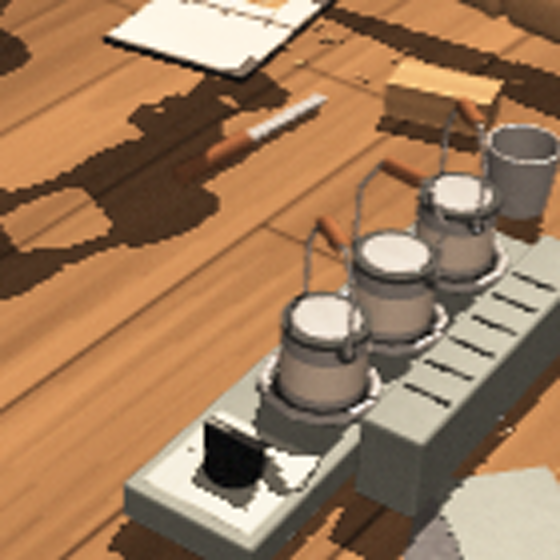

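All three pots are home with bails upright. Now turn the selector from off to 3.

```bash
python3 - <<'E'
from v import *
D=np.array([.6825,-.153])
k=best(np.r_[D,.3],[93.3,3.3])[1]; print(k,best(np.r_[D,.3],[93.3,3.3]))
arm.move_to([.45,-.15,.42],down(93.3+k)); arm.grip(.05)
arm.move_to(np.r_[D,.32],down(93.3+k)); arm.move_l(np.r_[D,.060],feed=.12); st()
arm.grip(0); st()
arm.move_to(np.r_[D,.060],down(3.3+k)); arm.sleep(.3); st()
arm.grip(.05); arm.move_l(np.r_[D,.32],feed=.15)
arm.move_to([.45,-.15,.42],down(3.3+k)); arm.move_joints(PARK)
a=save("fin","scene",(300,440,140,280),4)
t=arm.snapshot("top"); cv2.imwrite("pics/fint.png",cv2.resize(t[85:150,230:390],None,fx=5,fy=5,interpolation=cv2.INTER_CUBIC)[:,:,::-1]); st()
E
python3 -c "
import cv2,numpy as np
a=cv2.imread('pics/fin.png');b=cv2.imread('pics/fint.png')
a=cv2.resize(a[:, :],(400,400));b=cv2.resize(b,(400,162));c=np.zeros((400,800,3),'uint8');c[:,:400]=a;c[:162,400:]=b
c[170:400,400:]=cv2.resize(cv2.imread('pics/fin.png')[360:560,110:350],(400,230));cv2.imwrite('pics/fin2.png',c)"
```

```text
0 (np.float64(110.82359430037282), 0)
t 86.8083 [ 0.6828 -0.1531  0.0605] F [0.075  0.2321 0.1571] w 0.050152822828540944 g 0.0
t 87.4667 [ 0.6825 -0.1525  0.06  ] F [0.0377 4.8008 1.8232] w 0.012912360302611033 g 29.99286711215973
t 89.225 [ 0.6811 -0.1541  0.06  ] F [-10.1807  -5.7235   6.8717] w 0.012781300695073683 g 30.001920461654663
t 95.8083 [0.1841 0.5973 0.2141] F [ 0.712   0.342  -0.5185] w 0.05000087458671799 g 0.0
```

View pics/fin2.png

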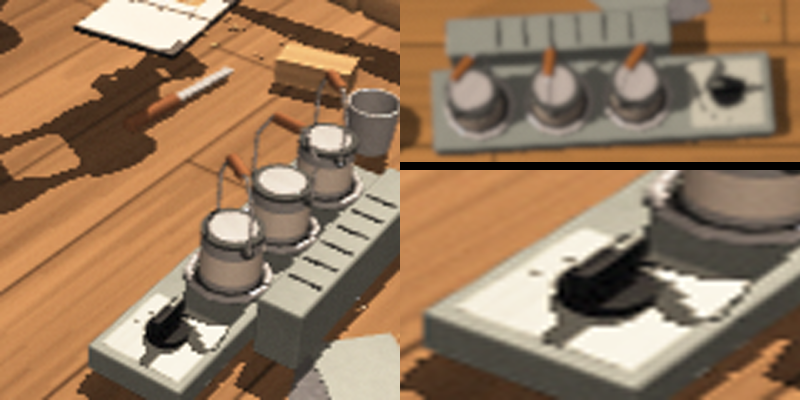

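The selector bar lies along the row, which is position 3, and all the pots are upright with their bails standing. Handing in.

```bash
python3 -c "
from rig import arm
print(arm.sign_off())"
```

```text
the job is handed in; nothing more can be done
None
```

The job is handed in: I turned the selector to off, carried all three pots by their bails into their own wells with the bails left upright, then set the selector to 3. The last pictures showed this; the sign-off gave no verdict.

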